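# Right the fallen flavouring bottle, then hold the chocolate melter's lid open

### The job

A colleague is about to fill the chocolate melter and has no hand free. First stand the fallen square bottle of flavouring upright on the marble near where it lies and let go of it; then take the melter's lid by the bar handle on its front edge, raise it gently to 60 degrees from closed, where its drips run back to the hinge, and finish with the gripper still holding it there, because it falls shut when let go. Do not let the lid drop or fling it up, and leave everything else on the table where it is.

Things in the scene. Friction and masses are not known exactly. Their poses are not given: they have to be found in the camera images.
- bottle: Flavouring bottle: amber, square 56 x 56 mm and 116 mm tall, then a 14 mm shoulder and a round black cap 32 mm wide, 30 mm high; 160 mm in all, 0.18-0.35 kg. Origin on its axis, 70 mm from the underside. z runs from underside to cap; x, y square to its flat sides. It starts lying on a flat side, left or right of the melter, cap pointing roughly to the robot's left, +y (within 0.5 rad).
- melter: The chocolate melter, fixed to the table: a stainless box 210 mm deep (its x), 310 mm wide (its y), 120 mm high on rubber feet, with dial and switch on its front, which faces the robot (-x of its frame, turned up to 0.35 rad). Origin at the centre of its underside, on the marble; z up.
- lid (a joint): Lid angle: 0 closed (the start), grows as the front edge rises, 1.047 = 60 degrees, stop at 1.75. The hinge lies along the melter's y at the top of its back. No spring or catch, little friction: the lid falls shut by its weight (with handle 0.37-0.65 kg). A plate 212 mm from hinge to front edge, 312 mm wide, 5 mm thick.
- lid_hinge (a point): Middle of the lid's hinge axis, fixed in the melter: 107 mm behind its centre, 126 mm above the marble. Axes as the melter's.
- handle_bar (a point): Middle of the handle's bar: round, black, 13 mm diameter, 130 mm long, parallel to the hinge and 252 mm from it, 40 mm in front of the lid's front edge with a free gap of 33 mm between, 127 mm above the marble when closed. Free all round except for an arm at each end. Axes as the lid's: x in its plane from front edge to hinge, y along the hinge, z out of its top.
- jar: Bystander: glass jar with a steel lid, 72 mm diameter, 105 mm tall, standing on the other side of the melter from the bottle. Origin at the centre of its underside.
- cup: Bystander: small steel measuring cup, 68 mm diameter, 60 mm tall, in front of the melter's right corner. Origin at the centre of its underside.
- scraper: Bystander: bench scraper lying on the marble in front of the melter's left corner, steel blade and black handle, 90 x 100 mm, 24 mm high. Origin under its middle, at the marble.
Not all that is in view belongs to the job. Of the things like the bottle, leave any that is purple; of the rest the larger one is meant.

How it is judged (in metres and radians):
On the way, in this order (a step that is already met when the one before it is completed fails the run):
1. the bottle stands upright on the marble within 15 cm of where it lay, released, the lid still closed (angle between bottle's own z axis and vertical below 0.1 rad and height (world z) of bottle between 0.064 and 0.076 m and linear speed of bottle below 0.03 m/s and distance of bottle from where it was at the start of the episode below 0.15 m and contact force between bottle and the fingers below 0.1 N and value of joint lid below 0.05 rad), for 0.3 s.
2. the lid is held still by its handle at 60 degrees (value of joint lid between 0.942 and 1.152 rad and velocity of joint lid between -0.1 and 0.1 rad/s and contact force between lid_c3 and the fingers above 0.5 N and contact force between lid_c3 and bottle below 0.1 N), for 0.5 s.
At the end, for the whole second after the job is handed in: The lid stands still at 60 degrees (plus or minus 6) with the fingers bearing on its handle with more than 0.5 N, and the bottle stands upright (within 0.1 rad) and still on the marble, its origin within 15 cm of where it started, untouched by the fingers (all of step 2 and angle between bottle's own z axis and vertical below 0.1 rad and height (world z) of bottle between 0.064 and 0.076 m and linear speed of bottle below 0.03 m/s and distance of bottle from where it was at the start of the episode below 0.15 m and contact force between bottle and the fingers below 0.1 N); the arm keeps its last pose, push and grip.
It fails at once if the lid drops or is flung up (faster than 1.5 rad/s) (velocity of joint lid above 1.5 rad/s or velocity of joint lid below -1.5 rad/s).
It fails at once if another thing on the table is pushed more than 3 cm or knocked over (distance of any of jar, cup, scraper from where it was at the start of the episode above 0.03 m or angle between any of jar, cup, scraper's own z axis and vertical above 0.5 rad).
It also fails if it takes over 58 s, if anything falls off the work surface, if the arm or the gripper's body presses on something with over 40 N, if the wrist force passes 120 N, or if a joint passes its speed limit or range.

### The arm

A 6-joint arm with a two-finger parallel gripper is mounted at the origin on the work surface. World frame = base frame: x ahead of the robot, y to its left, z up, the work surface at z = 0. Lengths are in mm, angles in rad, forces in N, time in s.
With the tool pointing down it reaches from about 275 to 750 mm from the base axis. Payload 10.2 kg.
Tool frame: the origin (TCP) lies on the centre line of the jaws, within the pads' length; the fingertips stand 17 mm ahead of it and the grasp point (between the pads) lies 2 mm behind it (ctrl.tip_extent is the distance from the TCP to the fingertips, in mm); z points along the fingers, y is the line along which they close (so a half turn about z gives the same grasp; the last joint's range is limited). The gripper opens to 85 mm and grips with 20 to 120 N. Pads are 22 mm wide; open, the fingers measure 114 mm over their backs; the gripper's body (76 mm by 85 mm) begins 54 mm behind the grasp point. The pads swing forward as they close: fully open they stand 13 mm farther back than shut.
Start: joints at [-1.572, 0.313, 1.498, -0, 1.331, -0.223], TCP at [115.479, -512.148, 248.294] pointing down, gripper open.
Joint ranges: [-2.94, 2.94], [-0.97, 2.17], [0.19, 2.56], [-1.23, 4.37], [0.02, 3.11], [-2.88, 2.88]. Speed limits (rad/s): [2.39, 2.39, 3.01, 3.14, 3.14, 3.14].

### API

Orientations are given as a unit quaternion [w, x, y, z].
In Python, from rig import sensors, capture, ctrl, cut_out, place_of gives the robot as it stands.
- The arm moves only by the shell command python3 -m jog 'ROWS' [FORCE]. ROWS is JSON, a list of rows, each a list of 3 entries, a list of its own where there are three numbers: the shift along the world's x, y, z in mm, then the turn, a rotation vector about the world's x, y, z in degrees, then the closure, from 0 (fully open) to 1 (shut). A call has exactly 8 rows; each row is the pose to reach, as a shift and turn from the pose commanded when the call began; what a row does not reach only later rows make up. A row lasts 1/12 s, in which the tool goes at most 41.7 mm and 7.16 degrees, less where a joint would pass 70% of its speed; a pose out of reach is approached as far as the arm can. A call with a gripper value outside its range is refused whole. The fingers move at their own pace and stop on an object; FORCE is the grip in N (left out, the last holds). Time passes only in rows, so rows that repeat a pose let the fingers close, or fill a call up. It gives the time, the measured TCP pose, the force and the opening at its end, in the units of the state.
- sensors.sense(): the state, without advancing time (a new reading comes with each control period).
- capture(name): name is "scene" or "top"; returns a dict with "color" (400x640x3 uint8, blue, green, red), "z_map" (400x640 float32, mm along the optical axis (not along the pixel's ray), 0 where there is no reading), "camera_matrix" (3x3 intrinsics, pixels), "k1" (the pictures are not rectified: a ray, as slopes to the right and down, at radius r is drawn at 1 + k1 r^2 times it, then the intrinsics apply), "R" (3x3) and "t" (3): a world point X has camera coordinates R X + t. Camera axes: x right, y down, z forward; pixel columns grow to the right and rows downward; lengths in mm; the calibration is good to about 2 mm. A picture is of the moment at which its call begins.
- ctrl.finish_job(): hands the job in, once; it reports no verdict.
Trained networks look in a picture, given as the dict that the camera call returned (one of the last four; its "shot" number tells which), for a name from the list of things; names that differ only in an ending like _2 or _b are one class to them, and where a whole thing is asked for, a point or a joint stands for the part that bears it (a point fixed in the world has none). Each returns a list of dicts, best first, with "p" (0 to 1); they miss things now and then, are a little off and sometimes report something else, mostly with a low value. They report only what shows in the picture. A call takes as long as a camera call. They do not tell look-alikes from the thing itself.
- cut_out(picture, query): "region" (400x640 bool, what is visible of it) and "box" ([left, top, right, bottom] in pixels, round what is visible of it).
- place_of(picture, query): "centre" ([row, column] in pixels: a listed point, or the origin of a listed thing).
The state is a dict: "time_s": time; "joints": joint angles; "dq": joint speeds; "tau": joint torques, N m; "eef_pos": TCP position; "ee_rot": TCP orientation; "force": force on the tool from outside, world axes, zero at the start; "wrist_torque": the same for the moment, N m; "grip_width": opening from 0.0 (shut) to 1.0 (fully open).
Only numpy, scipy, OpenCV 4.12 (cv2) and the standard library are available. Lean on these libraries where they do the work, as an engineer would, in place of code of your own. Each camera call takes 0.05 s, during which the arm holds its last target. There are 200 camera calls.

## Working session

There is one attempt and no reset: what is moved stays moved. The work goes in short steps, Python scripts to look and compute and a shell command to move; the robot and the scene stay as the last step left them, time stands still between calls to the robot, and variables do not carry over. Pictures are saved under pics/ and viewed, on a budget of 10 in all, crops included, one or two more only if the job needs it, and the job is handed in when it is done.

```bash
ls; mkdir -p pics
cat > h.py <<'E'
import numpy as np, cv2
from rig import sensors, capture, ctrl, cut_out, place_of
def pix2w(p,u,v,z):
    K=p["camera_matrix"];k1=p["k1"]
    d=np.stack([(np.asarray(u,float)-K[0,2])/K[0,0],(np.asarray(v,float)-K[1,2])/K[1,1]],-1)
    s=d.copy()
    for _ in range(10): s=d/(1+k1*(s**2).sum(-1,keepdims=True))
    z=np.asarray(z,float)
    c=np.concatenate([s,np.ones(s.shape[:-1]+(1,))],-1)*z[...,None]
    return (c-p["t"])@p["R"]
def cloud(p,m):
    v,u=np.nonzero(m&(p["z_map"]>0)); return pix2w(p,u,v,p["z_map"][v,u])
E
python3 - <<'E'
from h import *
for n in("top","scene"):
    p=capture(n); cv2.imwrite(f"pics/{n}0.png",p["color"]); np.savez(f"{n}0.npz",**{k:p[k] for k in("color","z_map","camera_matrix","k1","R","t")})
    print(n,p["t"],-p["R"].T@p["t"])
    for q in("bottle","melter","handle_bar","lid","jar","cup","scraper"):
        for r in cut_out(p,q):
            c=cloud(p,r["region"]); 
            print(q,round(r["p"],2),r["box"],np.median(c,0).round() if len(c) else 0, np.percentile(c,[2],axis=0).round(),np.percentile(c,[98],axis=0).round())
    print([ (q,[(round(r["p"],2),np.round(r["centre"])) for r in place_of(p,q)]) for q in("bottle","handle_bar","lid_hinge")])
print(sensors.sense())
E
```

```text
pics
top [  -1.33391478  586.94173234 1247.79456299] [ 376.8328584    20.88636007 1326.29348363]
bottle 0.97 [210.7, 124.3, 234.0, 160.6] [789. 304.  39.] [[742. 269.  -0.]] [[840. 346.  46.]]
bottle 0.9 [177.5, 221.7, 229.1, 242.4] [498. 350.  54.] [[474. 288.  17.]] [[528. 439.  60.]]
bottle 0.62 [198.2, 178.9, 232.3, 192.2] [631. 338.  35.] [[614. 283.  -2.]] [[662. 380.  41.]]
melter 0.55 [262.3, 143.0, 375.1, 233.2] [620. -11. 131.] [[ 494. -162.   70.]] [[743. 139. 136.]]
handle_bar 0.67 [261.4, 142.1, 378.0, 230.9] [625. -12. 131.] [[ 495. -163.  125.]] [[739. 137. 136.]]
handle_bar 0.45 [262.6, 142.8, 377.0, 230.8] [621. -11. 131.] [[ 496. -162.   69.]] [[743. 139. 136.]]
lid 0.69 [261.6, 140.3, 375.4, 237.5] [624. -11. 131.] [[ 493. -162.  125.]] [[740. 138. 136.]]
jar 0.9 [416.6, 204.5, 447.1, 228.3] [ 519. -357.  103.] [[ 489. -397.   11.]] [[ 552. -334.  109.]]
cup 0.93 [368.5, 250.6, 391.7, 272.3] [ 382. -196.    9.] [[ 352. -218.   -1.]] [[ 411. -162.   62.]]
cup 0.49 [250.0, 258.5, 289.7, 291.4] [355. 150.  15.] [[309. 103.   7.]] [[398. 199.  27.]]
scraper 0.93 [250.3
[... 1538 characters left out ...]
 array([245., 290.]))])]
{'time_s': 1.1, 'joints': array([-1.57238343e+00,  3.12877491e-01,  1.49769760e+00, -1.05476922e-05,
        1.33098035e+00, -2.23408391e-01]), 'dq': array([ 0.00017934, -0.00038765,  0.00106426, -0.00053621,  0.00010702,
        0.00099001]), 'tau': array([-5.32588692e-04, -4.12181354e+01, -2.59899348e+01, -2.60328598e-04,
        4.43402978e-04,  1.27390280e-05]), 'eef_pos': array([ 115.4848672 , -512.15092865,  248.30660502]), 'ee_rot': array([ 1.79139127e-05,  9.93855578e-01,  1.10684639e-01, -7.17934972e-06]), 'force': array([-0.00555933, -0.43330103, -0.48669367]), 'wrist_torque': array([ 0.02354147, -0.02540822, -0.00774274]), 'grip_width': 0.9964460489086586}
```

Run:
```python
from h import *
p=dict(np.load("top0.npz"))
c=p["color"][115:300,165:455]; cv2.imwrite("pics/crop1.png",cv2.resize(c,None,fx=2.7,fy=2.7,interpolation=cv2.INTER_CUBIC))
def run(n,bx,zl,zh,name):
    p=dict(np.load(n+"0.npz")); m=np.zeros((400,640),bool); x0,y0,x1,y1=bx; m[y0:y1,x0:x1]=1
    c=cloud(p,m); c=c[(c[:,2]>zl)&(c[:,2]<zh)]
    r=cv2.minAreaRect(c[:,:2].astype(np.float32)); print(n,name,np.round(r[0]),np.round(r[1]),round(r[2],1),len(c),np.median(c[:,2]).round(1))
    return c
for n,b in(("top",(170,214,236,248)),("scene",(418,195,490,232))):
    run(n,b,30,70,"bottle"); c=run(n,b,48,70,"bottle body top")
for n,b in(("top",(255,135,385,228)),("scene",(215,155,390,275))):
    run(n,b,128.5,140,"lid")
```

```text
top bottle [500. 367.] [ 57. 157.] 5.9 826 54.2
top bottle body top [501. 350.] [ 57. 123.] 7.1 668 55.0
scene bottle [503. 369.] [ 61. 160.] 4.5 1133 54.8
scene bottle body top [504. 350.] [ 60. 122.] 4.5 770 56.0
top lid [612.  -9.] [312. 263.] 80.0 5638 131.7
scene lid [613. -10.] [313. 264.] 80.0 8444 131.8
```

View pics/crop1.png

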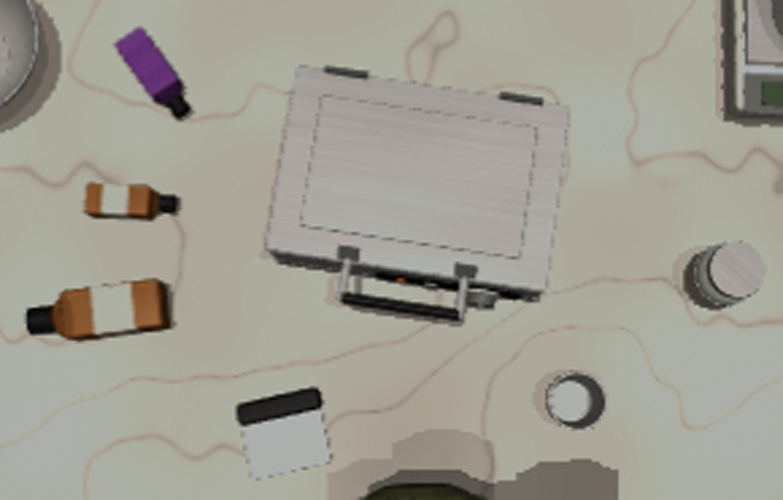

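Candidates in the top view are purple at (220,140), small amber at (213,188) and large amber at (204,228). The larger amber one fits: it is 157 x 57 mm, not purple, and its cap points to +y. The crop confirms this. I'll move over it now.

```bash
J='python3 -m jog'
$J '[[[129,290,0],[0,0,28],0],[[129,290,0],[0,0,28],0],[[129,290,0],[0,0,28],0],[[129,290,0],[0,0,28],0],[[129,290,0],[0,0,28],0],[[129,290,0],[0,0,28],0],[[129,290,0],[0,0,28],0],[[129,290,0],[0,0,28],0]]' 60
python3 -c "from h import *;s=sensors.sense();print(s['joints'].tolist(),s['eef_pos'],s['ee_rot'].tolist())" | tee -a log.txt
$J '[[[129,290,0],[0,0,28],0],[[129,290,0],[0,0,28],0],[[129,290,0],[0,0,28],0],[[129,290,0],[0,0,28],0],[[129,290,0],[0,0,28],0],[[129,290,0],[0,0,28],0],[[129,290,0],[0,0,28],0],[[129,290,0],[0,0,28],0]]'
python3 -c "from h import *;s=sensors.sense();print(s['joints'].tolist(),s['eef_pos'],s['ee_rot'].tolist())" | tee -a log.txt
$J '[[[129,289,0],[0,0,27],0],[[129,289,0],[0,0,27],0],[[129,289,0],[0,0,27],0],[[129,289,0],[0,0,27],0],[[129,289,0],[0,0,27],0],[[129,289,0],[0,0,27],0],[[129,289,0],[0,0,27],0],[[129,289,0],[0,0,27],0]]'
python3 -c "from h import *;s=sensors.sense();print(s['joints'].tolist(),s['eef_pos'],s['ee_rot'].tolist())" | tee -a log.txt
```

```text
time_s: 1.77
eef_pos: [245.0, -219.2, 248.4]
ee_rot: [0.0, 0.937, 0.348, 0.0]
force: [0.2, -1.4, 0.2]
grip_width: 1.001
[-1.091828633305433, -0.14464165015971808, 1.9997646979506407, 0.0004703092895072656, 1.286158912895109, -0.232578154786765] [ 244.98357024 -219.17190985  248.37946828] [0.0001264339326192749, 0.9374004988523118, 0.3482531115109043, 0.00024308202593921441]
time_s: 2.43
eef_pos: [374.0, 71.1, 248.5]
ee_rot: [0.0, 0.825, 0.565, 0.001]
force: [-0.1, -0.9, -0.0]
grip_width: 1.0
[-0.1228152070623498, -0.014813183748410928, 1.8819092284295453, 0.0005423929333522008, 1.2735882189799377, 0.2462223735270574] [374.03834806  71.13721289 248.48814964] [0.0001064065287063368, 0.824883484201401, 0.5653025419543963, 0.0005120832993474743]
time_s: 3.1
eef_pos: [502.9, 360.2, 247.6]
ee_rot: [-0.0, 0.67, 0.742, 0.0]
force: [-0.5, -0.6, -0.5]
grip_width: 0.999
[0.43223679371706475, 0.5241701547234886, 1.190002776143406, 0.0005060080366765212, 1.4274060233107926, 0.330729149979862] [502.87786213 360.20394053 247.57616343] [-0.00022756516729429836, 0.6703500809649732, 0.7420449489076122, 0.0001047141241771737]
```

```bash
J='python3 -m jog'
$J '[[[-1,-2,-60],[-30,-3,0],0],[[-1,-2,-60],[-30,-3,0],0],[[-1,-2,-120],[-30,-3,0],0],[[-1,-2,-120],[-30,-3,0],0],[[-1,-2,-120],[-30,-3,0],0],[[-1,-2,-120],[-30,-3,0],0],[[-1,-2,-120],[-30,-3,0],0],[[-1,-2,-120],[-30,-3,0],0]]'
python3 -c "from h import *;s=sensors.sense();print(s['joints'].tolist(),s['eef_pos'],s['ee_rot'].tolist())" | tee -a log.txt
cat > kin.py <<'E'
import numpy as np,re
from scipy.optimize import least_squares
from scipy.spatial.transform import Rotation as R
Y=lambda a:R.from_euler('y',a);Z=lambda a:R.from_euler('z',a)
def fk(q,p,s4,s6):
    h,a0,L1,d,L2,e,lt,c6=p
    r1=Z(q[0]);r2=r1*Y(q[1]);r3=r2*Y(q[2]);r4=r3*Z(s4*q[3]);r5=r4*Y(q[4]);r6=r5*Z(s6*q[5]+c6)
    x=r1.apply([a0,d,h])+r2.apply([0,0,L1])+r3.apply([e,0,L2])+r6.apply([0,0,lt])
    return x,r6
D=[]
for l in open('log.txt'):
    n=[float(v) for v in re.findall(r'-?\d+\.\d*(?:e-?\d+)?',l)]
    if len(n)==13: D.append((n[:6],np.array(n[6:9]),R.from_quat([n[10],n[11],n[12],n[9]])))
D.append(([-1.572,.313,1.498,0,1.331,-.223],np.array([115.479,-512.148,248.294]),R.from_quat([.99386,.11068,0,0])))
def fit():
    best=None
    for s4 in(1,-1):
        for s6 in(1,-1):
            for c in (0,np.pi/2,np.pi,-np.pi/2):
                def f(p):
                    o=[]
                    for q,x,r in D:
                        X,Rr=fk(q,p,s4,s6); o+=list(X-x)+list(300*(Rr.inv()*r).as_rotvec())
                    o+=[p[5]*1e-2,p[1]*1e-2]; return o
                try: s=least_squares(f,[180,0,450,115,400,0,250,c])
                except Exception: continue
                if best is None or s.cost<best[0]: best=(s.cost,s.x,s4,s6)
    return best
LO=[-2.94,-.97,.19,-1.23,.02,-2.88];HI=[2.94,2.17,2.56,4.37,3.11,2.88]
def ik(b,x,r,q0):
    def f(q):
        X,Rr=fk(q,b[1],b[2],b[3]); return np.r_[X-x,300*(Rr.inv()*r).as_rotvec()]
    s=least_squares(f,np.clip(q0,np.array(LO)+.01,np.array(HI)-.01),bounds=(LO,HI)); return s.x,np.abs(s.fun).max()
E
python3 -c "from kin import *;print(fit())"
```

```text
time_s: 3.77
eef_pos: [502.7, 354.6, 131.1]
ee_rot: [0.192, 0.649, 0.716, -0.172]
force: [0.5, -0.0, 0.5]
grip_width: 0.996
[0.5956964119539403, 0.7877692973029574, 1.1336983763088346, -0.45670780897777274, 1.493330168678245, 0.5979863675777705] [502.65608333 354.64334031 131.14004682] [0.192423864258981, 0.6491490837569006, 0.7155966659434223, -0.1717554517675518]
(np.float64(0.11940469187910069), array([ 2.01289469e+02, -1.55248933e-01,  4.38908543e+02,  1.16253932e+02,
        3.97680524e+02,  3.89737012e+01,  2.38241318e+02,  1.57079287e+00]), 1, 1)
```

```bash
tail -1 log.txt
```

```text
[0.5956964119539403, 0.7877692973029574, 1.1336983763088346, -0.45670780897777274, 1.493330168678245, 0.5979863675777705] [502.65608333 354.64334031 131.14004682] [0.192423864258981, 0.6491490837569006, 0.7155966659434223, -0.1717554517675518]
```

Run:
```python
from kin import *
b=fit(); q=np.array(D[-2][0]); r0=R.from_euler('z',0)
base=R.from_quat([.67035,.74204,0,0]); u=np.array([.995,.1,0])
def go(x,th,yaw=0,n=1):
    global q
    r=R.from_euler('z',yaw,degrees=True)*R.from_rotvec(np.radians(th)*u)*base
    q,e=ik(b,np.array(x,float),r,q); w=np.array(x)-238*r.apply([0,0,1])
    print(x,th,yaw,q.round(2),round(e,1),'wrist',w.round())
go([502,358,28],-30); go([502,358,90],-30)
for t in range(-20,61,10): go([502,358,110],t)
go([502,358,72],60)
print('lid')
# lid: bar (488,13,127), tool tilted forward in melter x dir (.985,-.174); closing along x
q=np.array([0.,.5,1.6,0,1.2,.3])
hx=np.array([488,13,0])+252*np.array([.985,-.174,0])+[0,0,126]
for t0 in(20,40):
  for a in range(0,61,15):
    c,s=np.cos(np.radians(a)),np.sin(np.radians(a))
    x=hx+252*np.array([-.985*c,.174*c,s])
    th=t0-(a if t0==40 else a/3)
    zt=np.sin(np.radians(th))*np.array([.985,-.174,0])-np.cos(np.radians(th))*np.array([0,0,1])
    best=None
    for sg in(1,-1):
      xt=sg*np.array([.174,.985,0]); M=np.stack([xt,np.cross(zt,xt),zt],1)
      for k in (0,3):
        qq,e=ik(b,x,R.from_matrix(M),q if a or k else np.array([0,.5,1.6,k,1.2,.3*sg]))
        if best is None or e<best[1]: best=(qq,e,sg)
    q=best[0]; print(t0,a,x.round(),round(th),q.round(2),round(best[1],1),best[2])
```

```text
[502, 358, 28] -30 0 [ 0.6   0.92  1.18 -0.47  1.34  0.68] 0.0 wrist [490. 476. 234.]
[502, 358, 90] -30 0 [ 0.6   0.84  1.15 -0.46  1.44  0.63] 0.0 wrist [490. 476. 296.]
[502, 358, 110] -20 0 [ 0.55  0.75  1.22 -0.32  1.34  0.55] 0.0 wrist [494. 439. 334.]
[502, 358, 110] -10 0 [ 0.49  0.69  1.3  -0.17  1.23  0.45] 0.0 wrist [498. 399. 344.]
[502, 358, 110] 0 0 [0.43 0.64 1.37 0.   1.13 0.33] 0.0 wrist [502. 358. 348.]
[502, 358, 110] 10 0 [0.36 0.61 1.44 0.19 1.06 0.17] 0.0 wrist [506. 317. 344.]
[502, 358, 110] 20 0 [ 0.3   0.59  1.5   0.41  1.02 -0.02] 0.0 wrist [510. 277. 334.]
[502, 358, 110] 30 0 [ 0.23  0.59  1.56  0.62  1.01 -0.21] 0.0 wrist [514. 240. 316.]
[502, 358, 110] 40 0 [ 0.17  0.61  1.61  0.83  1.05 -0.41] 0.0 wrist [517. 206. 292.]
[502, 358, 110] 50 0 [ 0.11  0.64  1.65  1.01  1.13 -0.58] 0.0 wrist [520. 177. 263.]
[502, 358, 110] 60 0 [ 0.07  0.69  1.67  1.17  1.23 -0.73] 0.0 wrist [523. 153. 229.]
[502, 358, 72] 60 0 [ 0.07  0.76  1.67  1.19  1.2  -0.8 ] 0.0 wrist [523. 153. 191.]
lid
20 0 [488.  13. 126.] 20 [-0.22  0.24  2.    0.03  0.55 -0.07] 0.0 1
20 15 [496.  12. 191.] 15 [-0.22  0.19  1.84  0.02  0.85 -0.05] 0.0 1
20 30 [521.   7. 252.] 10 [-0.21  0.22  1.63  0.01  1.13 -0.04] 0.0 1
20 45 [561.   0. 304.] 5 [-0.21  0.31  1.35  0.    1.39 -0.04] 0.0 1
20 60 [612.  -9. 344.] 0 [-0.21  0.48  1.02 -0.    1.65 -0.03] 0.0 1
40 0 [488.  13. 126.] 40 [-0.23  0.19  2.22  0.93  0.05 -0.97] 0.0 1
40 15 [496.  12. 191.] 25 [-0.22  0.12  1.96  0.04  0.62 -0.07] 0.0 1
40 30 [521.   7. 252.] 10 [-0.21  0.22  1.63  0.01  1.13 -0.04] 0.0 1
40 45 [561.   0. 304.] -5 [-0.21  0.41  1.22 -0.    1.6  -0.03] 0.0 1
40 60 [612.  -9. 344.] -20 [-0.2   0.71  0.68 -0.01  2.1  -0.03] 0.0 1
```

```bash
J='python3 -m jog'
$J '[[[0,3,-40],[0,0,0],0],[[0,3,-70],[0,0,0],0],[[0,3,-90],[0,0,0],0],[[0,3,-100],[0,0,0],0],[[0,3,-100],[0,0,0],0],[[0,3,-100],[0,0,0],0.1],[[0,3,-100],[0,0,0],0.6],[[0,3,-100],[0,0,0],0.8]]' 60
$J '[[[0,0,0],[0,0,0],0.9],[[0,0,0],[0,0,0],0.9],[[0,0,0],[0,0,0],0.9],[[0,0,0],[0,0,0],0.9],[[0,0,0],[0,0,0],0.9],[[0,0,0],[0,0,0],0.9],[[0,0,20],[0,0,0],0.9],[[0,0,40],[0,0,0],0.9]]' 60
python3 - <<'E'
from kin import *
import numpy as np
b=fit(); q=np.array([ 0.6,0.92,1.18,-0.47,1.34,0.68])
base=R.from_quat([.67035,.74204,0,0]); u=np.array([.995,.1,0])
A=R.from_rotvec(np.radians(-30)*u)
for k in range(0,7):
    f=k/6; B=R.from_euler('z',-25,degrees=True)*R.from_rotvec(np.radians(60)*u)
    rel=(B*A.inv()).as_rotvec(); r=R.from_rotvec(f*rel)*A*base
    x=np.array([502,358+20*f,110]); q,e=ik(b,x,r,q); print(f,q.round(2),round(e,1),(x-238*r.apply([0,0,1])).round(),np.degrees(rel).round(1))
x[2]=72;q,e=ik(b,x,r,q);print(q.round(2),e)
E
```

```text
time_s: 4.43
eef_pos: [502.3, 358.4, 30.6]
ee_rot: [0.193, 0.648, 0.716, -0.173]
force: [-3.4, 1.4, 15.4]
grip_width: 0.649
time_s: 5.1
eef_pos: [501.0, 357.7, 68.5]
ee_rot: [0.192, 0.648, 0.716, -0.175]
force: [0.9, -0.3, -1.7]
grip_width: 0.647
0.0 [ 0.6   0.82  1.14 -0.46  1.47  0.61] 0.0 [490. 476. 316.] [ 90.  -10.7 -19.6]
0.16666666666666666 [ 0.53  0.71  1.27 -0.27  1.26  0.6 ] 0.0 [488. 423. 339.] [ 90.  -10.7 -19.6]
0.3333333333333333 [ 0.46  0.62  1.41 -0.05  1.04  0.51] 0.0 [483. 366. 347.] [ 90.  -10.7 -19.6]
0.5 [0.37 0.55 1.55 0.25 0.85 0.33] 0.0 [474. 309. 339.] [ 90.  -10.7 -19.6]
0.6666666666666666 [ 0.29  0.52  1.68  0.67  0.73 -0.  ] 0.0 [462. 257. 315.] [ 90.  -10.7 -19.6]
0.8333333333333334 [ 0.21  0.53  1.8   1.16  0.73 -0.42] 0.0 [449. 214. 278.] [ 90.  -10.7 -19.6]
1.0 [ 0.15  0.59  1.89  1.59  0.87 -0.78] 0.0 [434. 183. 229.] [ 90.  -10.7 -19.6]
[ 0.15  0.67  1.9   1.66  0.88 -0.89] 2.4158453015843406e-13
```

```bash
J='python3 -m jog'
$J '[[[0,2,20],[6,-0.7,-1.3],0.9],[[0,4,40],[12,-1.4,-2.6],0.9],[[0,5,45],[18,-2.1,-3.9],0.9],[[0,6,45],[24,-2.8,-5.2],0.9],[[0,7,45],[30,-3.5,-6.5],0.9],[[0,8,45],[36,-4.2,-7.8],0.9],[[0,10,45],[42,-4.9,-9.1],0.9],[[0,10,45],[45,-5.3,-9.8],0.9]]'
$J '[[[0,2,0],[6,-0.7,-1.3],0.9],[[0,4,0],[12,-1.4,-2.6],0.9],[[0,5,0],[18,-2.1,-3.9],0.9],[[0,6,0],[24,-2.8,-5.2],0.9],[[0,7,0],[30,-3.5,-6.5],0.9],[[0,8,0],[36,-4.2,-7.8],0.9],[[0,10,0],[42,-4.9,-9.1],0.9],[[0,10,0],[45,-5.3,-9.8],0.9]]'
python3 - <<'E'
from h import *
s=sensors.sense(); print(s['eef_pos'],s['ee_rot'],s['force'])
p=capture("scene"); c=p["color"][150:330,350:570]; cv2.imwrite("pics/s1.png",cv2.resize(c,None,fx=3,fy=3))
for r in cut_out(p,"bottle"):
    c=cloud(p,r["region"]);print(round(r["p"],2),r["box"],np.percentile(c,[2,98],axis=0).round())
E
```

```text
time_s: 5.77
eef_pos: [501.6, 367.1, 114.1]
ee_rot: [-0.054, 0.737, 0.661, 0.128]
force: [0.3, -0.0, -2.8]
grip_width: 0.649
time_s: 6.43
eef_pos: [501.7, 377.1, 113.4]
ee_rot: [-0.29, 0.706, 0.5, 0.409]
force: [-0.5, 0.5, -4.2]
grip_width: 0.65
[501.69069072 377.07356908 113.39667199] [-0.28983662  0.70638948  0.4998414   0.40886088] [-0.47336647  0.47141866 -4.15616855]
0.97 [422.5, 243.0, 464.6, 267.0] [[618. 283.   2.]
 [655. 380.  40.]]
0.85 [416.6, 286.4, 463.1, 339.8] [[750. 269.   6.]
 [845. 344.  43.]]
0.84 [448.6, 166.1, 484.0, 217.5] [[487. 347.  53.]
 [537. 399. 204.]]
```

View pics/s1.png

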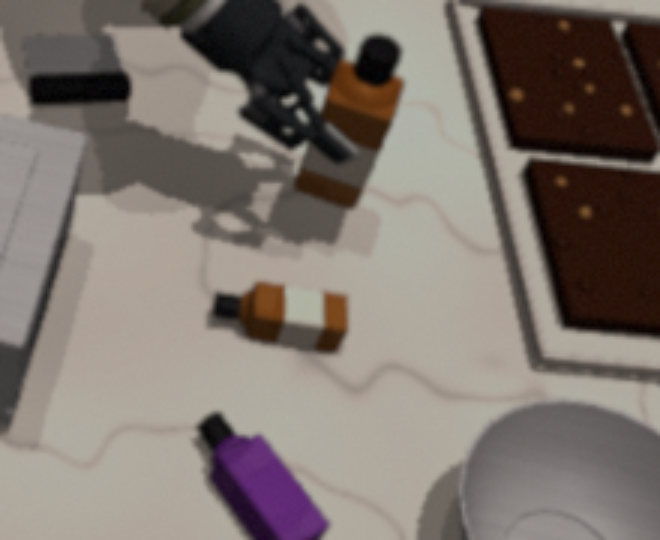

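The picture shows the large bottle held upright near crop (350,130), with its cap up, clear of the table by about 44 mm. I'll lower it to the marble.

```bash
J='python3 -m jog'
$J '[[[0,0,-15],[0,0,0],0.9],[[0,0,-28],[0,0,0],0.9],[[0,0,-35],[0,0,0],0.9],[[0,0,-37],[0,0,0],0.9],[[0,0,-38],[0,0,0],0.9],[[0,0,-39],[0,0,0],0.9],[[0,0,-39],[0,0,0],0.9],[[0,0,-39],[0,0,0],0.9]]'
$J '[[[0,0,-1],[0,0,0],0.9],[[0,0,-1],[0,0,0],0.9],[[0,0,-2],[0,0,0],0.9],[[0,0,-2],[0,0,0],0.9],[[0,0,-3],[0,0,0],0.9],[[0,0,-3],[0,0,0],0.9],[[0,0,-3],[0,0,0],0.9],[[0,0,-3],[0,0,0],0.9]]'
python3 - <<'E'
from h import *
p=capture("scene")
for r in cut_out(p,"bottle"):
    c=cloud(p,r["region"]);print(round(r["p"],2),r["box"],np.percentile(c,[2,98],axis=0).round())
E
```

```text
time_s: 7.2
eef_pos: [501.7, 377.9, 74.8]
ee_rot: [-0.289, 0.706, 0.502, 0.407]
force: [0.7, -0.5, -3.0]
grip_width: 0.649
time_s: 7.87
eef_pos: [501.5, 377.8, 71.3]
ee_rot: [-0.29, 0.707, 0.502, 0.407]
force: [0.3, 0.8, -2.1]
grip_width: 0.649
0.75 [445.1, 176.8, 479.9, 231.1] [[462. 347.   2.]
 [536. 411. 163.]]
0.67 [414.4, 288.0, 461.6, 339.1] [[749. 268.   8.]
 [845. 345.  44.]]
0.6 [421.7, 246.3, 467.4, 265.1] [[589. 283.  -1.]
 [655. 391.  40.]]
```

Nearly touching. I'll go on down in 1 mm steps.

```bash
J='python3 -m jog'
$J '[[[0,0,-1],[0,0,0],0.9],[[0,0,-1],[0,0,0],0.9],[[0,0,-1],[0,0,0],0.9],[[0,0,-2],[0,0,0],0.9],[[0,0,-2],[0,0,0],0.9],[[0,0,-2],[0,0,0],0.9],[[0,0,-2],[0,0,0],0.9],[[0,0,-2],[0,0,0],0.9]]'
$J '[[[0,0,-1],[0,0,0],0.9],[[0,0,-1],[0,0,0],0.9],[[0,0,-1],[0,0,0],0.9],[[0,0,-1],[0,0,0],0.9],[[0,0,-1],[0,0,0],0.9],[[0,0,-1],[0,0,0],0.9],[[0,0,-1],[0,0,0],0.9],[[0,0,-1],[0,0,0],0.9]]'
```

```text
time_s: 8.63
eef_pos: [501.7, 378.0, 69.9]
ee_rot: [-0.29, 0.706, 0.501, 0.407]
force: [-1.4, -1.7, 5.4]
grip_width: 0.652
time_s: 9.3
eef_pos: [501.9, 378.2, 69.8]
ee_rot: [-0.29, 0.706, 0.501, 0.408]
force: [-4.1, -4.2, 12.8]
grip_width: 0.653
```

```bash
J='python3 -m jog'
$J '[[[0,0,1],[0,0,0],0.3],[[0,0,1],[0,0,0],0.28],[[0,0,1],[0,0,0],0.25],[[0,0,1],[0,0,0],0.2],[[0,0,1],[0,0,0],0.1],[[0,0,1],[0,0,0],0],[[0,0,1],[0,0,0],0],[[0,0,1],[0,0,0],0]]'
python3 - <<'E'
from kin import *
from h import *
s=sensors.sense();print(s['eef_pos'],s['ee_rot'],s['grip_width'],s['force'])
w,x,y,z=s['ee_rot'];r=R.from_quat([x,y,z,w]);print('tool z',r.apply([0,0,1]),'y',r.apply([0,1,0]))
b=fit();q=s['joints']
for d in(40,80,120,150):
    q,e=ik(b,s['eef_pos']-d*r.apply([0,0,1]),r,q);print(d,q.round(2),e.round(1))
p=capture("top"); c=p["color"][180:280,150:290]; cv2.imwrite("pics/t2.png",cv2.resize(c,None,fx=4,fy=4))
E
```

```text
time_s: 9.97
eef_pos: [501.4, 377.9, 69.2]
ee_rot: [-0.29, 0.707, 0.502, 0.407]
force: [-0.3, -0.2, 0.3]
grip_width: 1.0
[501.44196735 377.8552377   69.2083803 ] [-0.28954271  0.70661757  0.50160606  0.40650706] 1.0004061055369997 [-0.30921525 -0.16701629  0.29540566]
tool z [ 0.28401732  0.81700474 -0.50183406] y [ 0.94428962 -0.32911277 -0.00137912]
40 [ 0.08  0.6   1.96  1.59  0.91 -0.89] 0.0
80 [ 0.    0.53  2.02  1.52  0.96 -0.87] 0.0
120 [-0.08  0.46  2.07  1.44  1.01 -0.84] 0.0
150 [-0.14  0.4   2.1   1.37  1.05 -0.82] 0.0
```

View pics/t2.png

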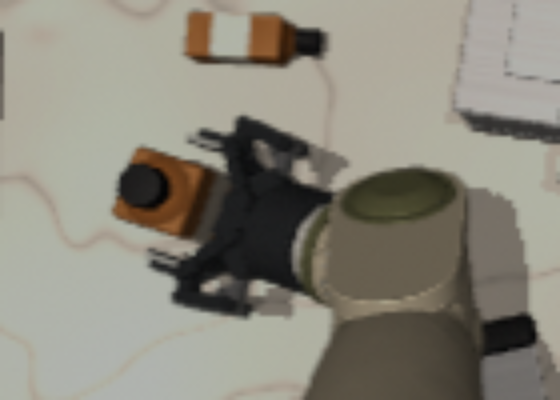

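The bottle stands free between the open fingers (crop 165,190). I'll retreat and refine the handle position from the first images.

```bash
J='python3 -m jog'
$J '[[[-7,-21,13],[0,0,0],0],[[-15,-42,26],[0,0,0],0],[[-22,-64,39],[0,0,0],0],[[-30,-85,52],[0,0,0],0],[[-37,-106,65],[0,0,0],0],[[-37,-106,65],[0,0,0],0],[[-37,-106,65],[0,0,0],0],[[-37,-106,65],[0,0,0],0]]'
python3 - <<'E'
from h import *
from scipy.spatial.transform import Rotation
for n,b in(("top",(255,200,385,245)),("scene",(215,150,390,190))):
    p=dict(np.load(n+"0.npz")); m=np.zeros((400,640),bool); x0,y0,x1,y1=b; m[y0:y1,x0:x1]=1
    m&=(p["color"].max(2)<70)&(p["z_map"]>0)
    c=cloud(p,m); c=c[(c[:,2]>115)&(c[:,2]<145)]
    ex=np.array([.985,-.174]);ey=np.array([.174,.985])
    a=c[:,:2]@ex; k=a<np.percentile(a,5)+16; c=c[k]
    r=cv2.minAreaRect(c[:,:2].astype(np.float32)); print(n,len(c),r,np.median(c,0).round(1),np.percentile(c[:,2],[5,95]).round(1))
    for q in [1]:
        m=np.zeros((400,640),bool); m[:, :]=0
p=capture("scene")
for r in cut_out(p,"lid")[:1]:
    c=cloud(p,r["region"]);c=c[c[:,2]>128];print(cv2.minAreaRect(c[:,:2].astype(np.float32)))
for r in cut_out(p,"bottle"):
    c=cloud(p,r["region"]);print(round(r["p"],2),r["box"],np.percentile(c,[2,98],axis=0).round())
E
```

```text
time_s: 10.68
eef_pos: [464.6, 272.1, 134.1]
ee_rot: [-0.29, 0.707, 0.502, 0.407]
force: [0.1, -0.3, -0.9]
grip_width: 1.001
top 188 ((489.2195739746094, 12.238395690917969), (127.76885986328125, 13.349627494812012), 80.06012725830078) [488.6  11.4 132.8] [127.7 136.3]
scene 182 ((493.3576965332031, 13.299530029296875), (123.40943145751953, 10.451950073242188), 79.60832214355469) [494.2  12.3 132.5] [127.8 135.3]
((612.9421997070312, -8.578048706054688), (311.27520751953125, 257.8909912109375), 79.46220397949219)
0.97 [443.2, 175.6, 479.7, 230.0] [[480. 347.   3.]
 [537. 407. 162.]]
0.73 [424.4, 243.7, 464.4, 265.0] [[621. 285.   2.]
 [655. 378.  40.]]
```

Run:
```python
from kin import *
from h import *
s=sensors.sense();w,x,y,z=s['ee_rot'];r0=R.from_quat([x,y,z,w]);b=fit();q=s['joints']
ya=np.radians(80);ey=np.array([np.cos(ya),np.sin(ya),0]);ex=np.array([np.sin(ya),-np.cos(ya),0])
t=np.radians(10);zt=np.sin(t)*ex-np.array([0,0,np.cos(t)])
r1=R.from_matrix(np.stack([ey,np.cross(zt,ey),zt],1))
rv=(r1*r0.inv()).as_rotvec();print('rotvec',np.degrees(rv).round(1))
bar=np.array([490.5,12.5,127]); pre=bar+2*zt-90*zt; d=pre-s['eef_pos'];print('pre',pre.round(1),'shift',d.round(1),'final approach',(90*zt).round(1))
for f in np.linspace(0,1,9):
    X=s['eef_pos']+np.r_[d[:2]*max(0,(f-.3)/.7),d[2]*min(1,f*2)]
    q,e=ik(b,X,R.from_rotvec(rv*f)*r0,q);print(f,q.round(2),round(e,1))
q,e=ik(b,bar+2*zt,r1,q);print(q.round(2),e)
hinge=bar+252*ex-[0,0,1]
prev=None
for a in range(0,61,6):
    A=np.radians(a);X=hinge+252*(-np.cos(A)*ex+np.sin(A)*np.array([0,0,1]));T=np.radians(10-a/2)
    zz=np.sin(T)*ex-np.array([0,0,np.cos(T)]);X=X+2*zz
    q,e=ik(b,X,R.from_matrix(np.stack([ey,np.cross(zz,ey),zz],1)),q)
    print(a,X.round(1),q.round(2),round(e,1),'d',None if prev is None else (X-prev).round(1)); prev=X
print('turn axis/deg -3 about y each 6:', R.from_rotvec(np.radians(30)*ey).apply(zz), ey)
```

```text
rotvec [-60.1   6.1   3.1]
pre [475.5  15.2 213.7] shift [  11.2 -257.4   79.9] final approach [ 15.4  -2.7 -88.6]
0.0 [-0.1   0.44  2.08  1.42  1.02 -0.84] 0.0
0.125 [-0.05  0.35  2.04  1.25  0.93 -0.64] 0.0
0.25 [-0.    0.28  1.98  1.05  0.87 -0.42] 0.0
0.375 [-0.01  0.21  1.93  0.82  0.9  -0.24] 0.0
0.5 [-0.07  0.16  1.88  0.61  0.97 -0.14] 0.0
0.625 [-0.11  0.15  1.86  0.45  0.99 -0.1 ] 0.0
0.75 [-0.15  0.14  1.84  0.3   1.01 -0.08] 0.0
0.875 [-0.19  0.14  1.82  0.15  1.02 -0.06] 0.0
1.0 [-0.22  0.15  1.81  0.01  1.01 -0.05] 0.0
[-0.22  0.31  1.88  0.01  0.79 -0.05] 1.7053025658242404e-13
0 [490.8  12.4 124. ] [-0.22  0.31  1.88  0.01  0.78 -0.05] 0.0 d None
6 [492.1  12.2 150.4] [-0.22  0.29  1.81  0.01  0.92 -0.05] 0.0 d [ 1.3 -0.2 26.3]
12 [496.1  11.5 176.4] [-0.21  0.29  1.73  0.    1.05 -0.04] 0.0 d [ 4.  -0.7 26. ]
18 [502.7  10.4 201.9] [-0.21  0.3   1.64  0.    1.18 -0.04] 0.0 d [ 6.6 -1.2 25.5]
24 [511.9   8.7 226.5] [-0.21  0.32  1.55 -0.    1.31 -0.04] 0.0 d [ 9.2 -1.6 24.6]
30 [523.6   6.7 250. ] [-0.21  0.35  1.44 -0.    1.44 -0.03] 0.0 d [11.7 -2.1 23.5]
36 [537.6   4.2 272.1] [-0.21  0.4   1.32 -0.    1.56 -0.03] 0.0 d [14.  -2.5 22.1]
42 [553.9   1.3 292.7] [-0.21  0.46  1.19 -0.01  1.69 -0.03] 0.0 d [16.2 -2.9 20.5]
48 [572.1  -1.9 311.3] [-0.2   0.53  1.04 -0.01  1.82 -0.03] 0.0 d [18.3 -3.2 18.7]
54 [592.2  -5.4 328. ] [-0.2   0.61  0.88 -0.01  1.95 -0.03] 0.0 d [20.1 -3.5 16.6]
60 [613.9  -9.3 342.4] [-0.2   0.71  0.68 -0.01  2.1  -0.03] 0.0 d [21.7 -3.8 14.4]
turn axis/deg -3 about y each 6: [-0.75440651  0.13302222 -0.64278761] [0.17364818 0.98480775 0.        ]
```

```bash
J='python3 -m jog'
$J '[[[0,0,20],[-6,0.6,0.3],0],[[0,0,40],[-12,1.2,0.6],0],[[0,-15,60],[-18,1.8,0.9],0],[[2,-40,80],[-24,2.4,1.2],0],[[4,-75,80],[-30,3,1.5],0],[[6,-110,80],[-36,3.6,1.8],0],[[8,-145,80],[-42,4.2,2.1],0.3],[[9,-180,80],[-48,4.9,2.5],0.62]]'
$J '[[[1,-40,0],[-6,0.6,0.3],0.62],[[2,-77,0],[-12.1,1.2,0.6],0.62],[[2,-77,0],[-12.1,1.2,0.6],0.62],[[2,-77,0],[-12.1,1.2,0.6],0.62],[[2,-77,0],[-12.1,1.2,0.6],0.62],[[2,-77,0],[-12.1,1.2,0.6],0.62],[[2,-77,0],[-12.1,1.2,0.6],0.62],[[2,-77,0],[-12.1,1.2,0.6],0.62]]'
python3 - <<'E'
from h import *
s=sensors.sense();print(s['eef_pos'],s['ee_rot'],s['joints'].round(2))
p=capture("scene"); c=p["color"][100:240,230:430]; cv2.imwrite("pics/s3.png",cv2.resize(c,None,fx=4,fy=4))
E
```

```text
time_s: 11.5
eef_pos: [473.7, 90.7, 214.6]
ee_rot: [-0.005, 0.768, 0.627, 0.13]
force: [-0.2, 0.3, -0.5]
grip_width: 0.752
time_s: 12.17
eef_pos: [475.4, 15.4, 214.2]
ee_rot: [0.067, 0.763, 0.64, 0.057]
force: [0.1, 0.1, 0.5]
grip_width: 0.38
[475.40368231  15.43280145 214.19743041] [0.06721062 0.76288866 0.6404997  0.05695403] [-0.22  0.15  1.81  0.01  1.01 -0.05]
```

View pics/s3.png

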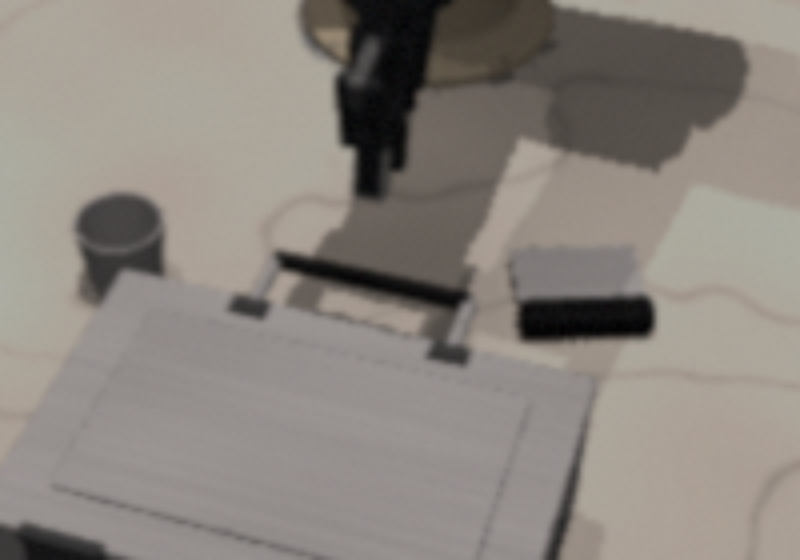

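The view shows the fingers above the middle of the bar (crop 375,190), with the lid closed. I'll descend over the bar, one finger in the gap.

```bash
J='python3 -m jog'
$J '[[[4,-1,-22],[0,0,0],0.62],[[8,-1.5,-45],[0,0,0],0.62],[[10,-2,-55],[0,0,0],0.62],[[11,-2,-62],[0,0,0],0.62],[[12,-2,-68],[0,0,0],0.62],[[13,-2.3,-74],[0,0,0],0.62],[[14,-2.5,-80],[0,0,0],0.62],[[14,-2.5,-80],[0,0,0],0.62]]'
python3 - <<'E'
from h import *
p=capture("scene"); c=p["color"][120:220,270:400]; cv2.imwrite("pics/s4.png",cv2.resize(c,None,fx=6,fy=6,interpolation=cv2.INTER_CUBIC))
E
```

```text
time_s: 12.88
eef_pos: [489.3, 12.4, 133.6]
ee_rot: [0.067, 0.763, 0.64, 0.057]
force: [-0.0, -0.2, -0.3]
grip_width: 0.382
```

View pics/s4.png

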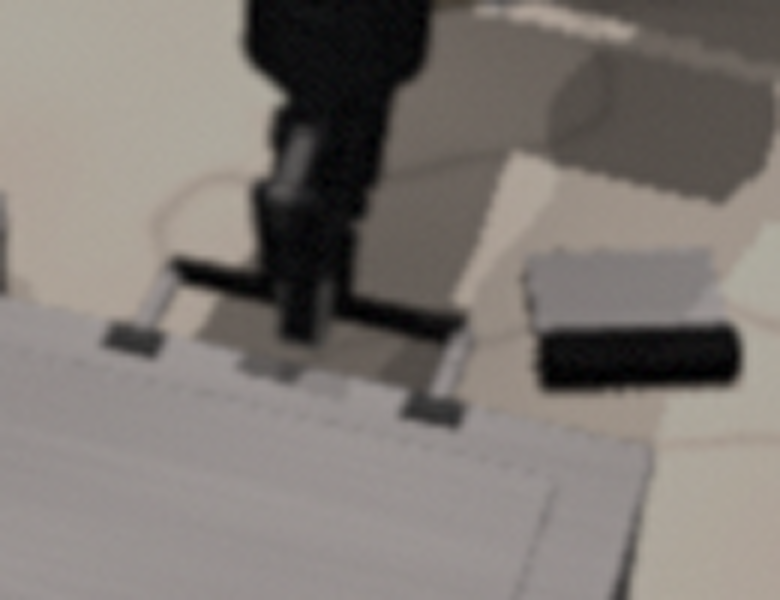

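The inner finger is in the gap between bar and lid edge (crop 305,320), free all round. I'll close.

```bash
J='python3 -m jog'
$J '[[[0.7,0,-4],[0,0,0],0.62],[[1.5,0,-8],[0,0,0],0.62],[[1.5,0,-9],[0,0,0],0.65],[[1.5,0,-9],[0,0,0],0.7],[[1.5,0,-9],[0,0,0],0.75],[[1.5,0,-9],[0,0,0],0.8],[[1.5,0,-9],[0,0,0],0.85],[[1.5,0,-9],[0,0,0],0.9]]' 30
$J '[[[0,0,0],[0,0,0],0.95],[[0,0,0],[0,0,0],1],[[0,0,0],[0,0,0],1],[[0,0,0],[0,0,0],1],[[0,0,0],[0,0,0],1],[[0,0,0],[0,0,0],1],[[0,0,0],[0,0,0],1],[[0,0,0],[0,0,0],1]]'
```

```text
time_s: 13.6
eef_pos: [490.7, 12.4, 125.4]
ee_rot: [0.067, 0.763, 0.64, 0.057]
force: [-3.1, 0.3, 2.5]
grip_width: 0.137
time_s: 14.27
eef_pos: [490.7, 12.4, 125.4]
ee_rot: [0.067, 0.763, 0.64, 0.057]
force: [-5.9, 0.1, 5.7]
grip_width: 0.138
```

```bash
J='python3 -m jog'
$J '[[[0,0,2],[0.05,0.2,0],1],[[0.1,0,5],[0.1,0.6,0],1],[[0.2,0,9],[0.2,1,0],1],[[0.4,0,13],[0.25,1.5,0],1],[[0.6,-0.1,17],[0.3,2,0],1],[[0.9,-0.1,21],[0.4,2.4,0],1],[[1.1,-0.2,24],[0.5,2.8,0],1],[[1.3,-0.2,26.3],[0.5,3,0],1]]'
python3 - <<'E'
from h import *
p=capture("scene"); r=cut_out(p,"lid")[0]; c=cloud(p,r["region"]); ex=np.array([.985,-.174])
a=c[:,:2]@ex; h=np.array([738.7,-31.3])@ex; k=(a<h-20)&(a>h-200)&(c[:,2]>120); m=np.polyfit(h-a[k],c[k,2],1); print(np.degrees(np.arctan(m[0])),m)
E
```

```text
time_s: 14.93
eef_pos: [492.0, 12.2, 151.8]
ee_rot: [0.047, 0.765, 0.642, 0.039]
force: [-4.6, 0.2, -2.3]
grip_width: 0.139
6.011535623016109 [1.05307798e-01 1.31354635e+02]
```

The lid measures 6.0°, exactly as planned, and the forces are small. I'll continue to 30° in two calls.

```bash
J='python3 -m jog'
$J '[[[0.5,-0.1,5],[0.1,0.6,0],1],[[1.1,-0.2,11],[0.2,1.3,0],1],[[2,-0.3,18],[0.4,2.1,0],1],[[3.1,-0.5,25.5],[0.5,2.9,0],1],[[4.7,-0.8,33],[0.7,3.8,0],1],[[6.5,-1.1,40],[0.8,4.6,0],1],[[8.6,-1.5,46.5],[0.9,5.4,0],1],[[10.6,-1.9,51.5],[1,5.9,0],1]]'
$J '[[[2,-0.3,6],[0.1,0.7,0],1],[[4.3,-0.8,12.3],[0.3,1.5,0],1],[[6.8,-1.2,18.5],[0.4,2.2,0],1],[[9.2,-1.6,24.6],[0.5,2.9,0],1],[[12,-2.1,30.6],[0.7,3.7,0],1],[[15,-2.6,36.5],[0.8,4.4,0],1],[[18,-3.2,42.4],[0.9,5.2,0],1],[[20.9,-3.7,48.1],[1,5.9,0],1]]'
python3 - <<'E'
from h import *
p=capture("scene"); r=cut_out(p,"lid")[0]; c=cloud(p,r["region"]); ex=np.array([.985,-.174])
a=c[:,:2]@ex; h=np.array([738.7,-31.3])@ex; k=(a<h-20)&(a>h-170)&(c[:,2]>120); m=np.polyfit(h-a[k],c[k,2],1); print(np.degrees(np.arctan(m[0])),m)
E
```

```text
time_s: 15.7
eef_pos: [502.8, 10.3, 203.7]
ee_rot: [0.007, 0.766, 0.643, 0.005]
force: [-7.0, 0.5, -1.8]
grip_width: 0.137
time_s: 16.37
eef_pos: [523.6, 6.6, 251.8]
ee_rot: [-0.033, 0.765, 0.642, -0.029]
force: [-5.1, 0.0, -0.8]
grip_width: 0.139Traceback (most recent call last):
  File "<stdin>", line 2, in <module>
IndexError: list index out of range
```

```bash
J='python3 -m jog'
$J '[[[3.2,-0.6,5.8],[0.1,0.7,0],1],[[6.6,-1.2,11.3],[0.3,1.5,0],1],[[10.2,-1.8,16.8],[0.4,2.2,0],1],[[14,-2.5,22.1],[0.5,2.9,0],1],[[17.9,-3.2,27.4],[0.7,3.7,0],1],[[21.9,-3.9,32.6],[0.8,4.4,0],1],[[26,-4.6,37.7],[0.9,5.2,0],1],[[30.2,-5.4,42.6],[1,5.9,0],1]]'
$J '[[[4.4,-0.8,4.8],[0.1,0.7,0],1],[[8.9,-1.5,9.5],[0.3,1.5,0],1],[[13.5,-2.3,14.1],[0.4,2.2,0],1],[[18.3,-3.2,18.7],[0.5,2.9,0],1],[[23.2,-4,23],[0.7,3.7,0],1],[[28.2,-4.9,27.3],[0.8,4.4,0],1],[[33.3,-5.8,31.4],[0.9,5.2,0],1],[[38.4,-6.7,35.3],[1,5.9,0],1]]'
$J '[[[4,-0.7,3],[0.1,0.5,0],1],[[8,-1.4,5.8],[0.2,1,0],1],[[11.8,-2.1,8.3],[0.3,1.5,0],1],[[15.2,-2.7,10.4],[0.35,2,0],1],[[18.2,-3.2,12.3],[0.4,2.4,0],1],[[20.5,-3.6,13.6],[0.5,2.8,0],1],[[21.7,-3.8,14.4],[0.5,3,0],1],[[21.7,-3.8,14.4],[0.5,3,0],1]]'
python3 - <<'E'
from h import *
s=sensors.sense(); print(s['eef_pos'])
for n in("top","scene"):
    p=capture(n); np.savez(f"{n}1.npz",**{k:p[k] for k in("color","z_map","camera_matrix","k1","R","t")})
    c=cloud(p,np.ones((400,640),bool)); ex=np.array([.985,-.174]);ey=np.array([.174,.985]); hp=np.array([738.7,-31.3])
    a=hp@ex-c[:,:2]@ex; b=c[:,:2]@ey-hp@ey; k=(abs(b)<150)&(abs(b)>85)&(a>15)&(a<95)&(c[:,2]>145)&(c[:,2]<310)
    if k.sum()>50:
        m=np.polyfit(c[k,2],a[k],1); print(n,k.sum(),'lid deg',90-np.degrees(np.arctan(m[0])))
    for q in("bottle","jar","cup","scraper"):
        for r in cut_out(p,q):
            if r["p"]>.4:
                c=cloud(p,r["region"]); print(q,round(r["p"],2),np.percentile(c,[2,50,98],axis=0).round().tolist())
cv2.imwrite("pics/s5.png",p["color"])
E
```

```text
time_s: 17.13
eef_pos: [553.9, 1.2, 294.8]
ee_rot: [-0.072, 0.763, 0.64, -0.062]
force: [-5.6, -0.1, 1.3]
grip_width: 0.14
time_s: 17.8
eef_pos: [592.4, -5.6, 330.6]
ee_rot: [-0.111, 0.758, 0.636, -0.095]
force: [-5.5, -1.0, 2.6]
grip_width: 0.135
time_s: 18.47
eef_pos: [614.1, -9.5, 345.1]
ee_rot: [-0.131, 0.755, 0.633, -0.112]
force: [-6.0, -1.1, 4.7]
grip_width: 0.142
[614.07732257  -9.47269309 345.09769569]
top 600 lid deg 59.46937531560681
bottle 0.92 [[470.0, 345.0, 13.0], [496.0, 362.0, 117.0], [527.0, 399.0, 162.0]]
bottle 0.86 [[743.0, 270.0, -1.0], [788.0, 304.0, 39.0], [837.0, 339.0, 46.0]]
bottle 0.75 [[615.0, 282.0, 19.0], [629.0, 331.0, 35.0], [648.0, 375.0, 42.0]]
bottle 0.55 [[505.0, -166.0, 30.0], [620.0, -94.0, 119.0], [730.0, 147.0, 310.0]]
jar 0.65 [[489.0, -399.0, 5.0], [520.0, -357.0, 103.0], [556.0, -334.0, 109.0]]
cup 0.94 [[352.0, -219.0, -1.0], [382.0, -196.0, 8.0], [410.0, -161.0, 62.0]]
scraper 0.48 [[505.0, -167.0, 28.0], [622.0, -91.0, 119.0], [741.0, 147.0, 311.0]]
scraper 0.42 [[370.0, 98.0, -3.0], [384.0, 165.0, 22.0], [399.0, 200.0, 543.0]]
scene 4287 lid deg 59.50758294716805
bottle 0.96 [[617.0, 282.0, 2.0], [643.0, 339.0, 34.0], [654.0, 382.0, 40.0]]
bottle 0.89 [[747.0, 268.0, 5.0], [805.0, 307.0, 39.0], [846.0, 345.0, 44.0]]
bottle 0.59 [[490.0, 348.0, 8.0], [524.0, 374.0, 99.0], [537.0, 402.0, 162.0]]
jar 0.81 [[442.0, -408.0, 1.0], [544.0, -358.0, 75.0], [560.0, -334.0, 109.0]]
jar 0.51 [[615.0, -168.0, 133.0], [684.0, -9.0, 232.0], [750.0, 128.0, 339.0]]
scraper 0.69 [[502.0, -394.0, 9.0], [545.0, -357.0, 79.0], [560.0, -334.0, 109.0]]
```

View pics/s5.png

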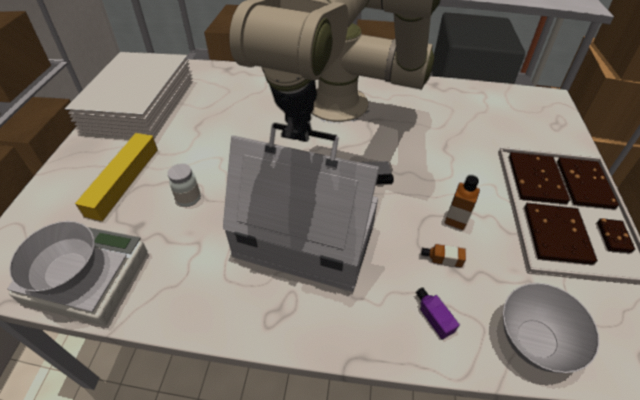

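The scene view shows the lid open at 59.5° and held by its bar (300,130), and the bottle upright at (463,202). The bystanders are in place. I'll hold still, then hand in.

```bash
J='python3 -m jog'
$J '[[[0,0,0],[0,0,0],1],[[0,0,0],[0,0,0],1],[[0,0,0],[0,0,0],1],[[0,0,0],[0,0,0],1],[[0,0,0],[0,0,0],1],[[0,0,0],[0,0,0],1],[[0,0,0],[0,0,0],1],[[0,0,0],[0,0,0],1]]'
$J '[[[0,0,0],[0,0,0],1],[[0,0,0],[0,0,0],1],[[0,0,0],[0,0,0],1],[[0,0,0],[0,0,0],1],[[0,0,0],[0,0,0],1],[[0,0,0],[0,0,0],1],[[0,0,0],[0,0,0],1],[[0,0,0],[0,0,0],1]]'
python3 -c "from h import *;ctrl.finish_job()"
```

```text
time_s: 19.63
eef_pos: [613.9, -9.5, 345.0]
ee_rot: [-0.13, 0.755, 0.633, -0.112]
force: [-5.4, -0.3, 4.3]
grip_width: 0.137
time_s: 20.3
eef_pos: [613.9, -9.5, 345.0]
ee_rot: [-0.13, 0.755, 0.633, -0.112]
force: [-5.8, -0.8, 4.1]
grip_width: 0.142
the job is handed in; nothing more can be done
```

I stood the large amber bottle upright about 2 cm from where it lay and let go of it. Then I took the lid by its bar, raised it slowly, and handed the job in at 20.3 s with the gripper still holding it.

- **Lid:** both cameras put it at 59.5°. It was still over the last 1.3 s, and the gripper was closed on the 13 mm bar (opening about 12 mm).
- **Forces:** the wrist force at the end was about 7 N.
- **Bottle:** it stands upright with its cap top at about 162 mm (160 mm expected), and the gripper is well clear of it.
- **Other things:** the jar and the cup measured where they were at the start.
- **Failed checks:** the lid was not detected at 30°, so I had no camera angle there. In the last pictures the scraper was partly hidden by the arm, and its detections there were unreliable. I never moved near it, but I could not re-measure it at the end.

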